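# Reset the hold-down screw of a heel-lift jig and lock it with its jam nut

### The job

The hold-down screw of the small jig on the bench no longer reaches the heel lift on the jig's table. Slacken the big hexagonal jam nut, turn the cross bar above it clockwise until the screw's foot bears snugly on the heel lift without crushing it, then tighten the jam nut firmly again, without forcing it, so that the setting is locked. Let go of the jig and leave the things around it where they are.

Things in the scene. Friction and masses are not known exactly. Their poses are not given: they have to be found in the camera images.
- jig: Grey jig fixed on the bench. Origin on the bench below the vertical spindle axis, z up. Base 12 mm high, reaching 47 mm to -x, 83 mm to +x and 48 mm to each side. A column 63 mm to +x carries an arm (top at z = 80 mm) to a round boss, 32 mm in diameter, top at z = 95 mm. On the boss sits the jam nut, above it the spindle's cross bar; below the arm the foot over a small table with the heel lift.
- nut_grip (a point): Centre of the jam nut, on the spindle axis: dark steel hexagon, 46 mm across flats, 53 mm over corners, 18 mm high (z 96 to 114 mm, this point at 105). The point's y axis is square to one pair of flats, as are the directions 60 and 120 degrees from it. It turns in place, clockwise from above to tighten, and stays where it is left.
- jam_nut: The jam nut's body, origin on the bench below its axis. It starts tight, 0.6 to 0.9 rad past the point where it begins to bite, and can be backed off up to 1.2 rad beyond that point, to a stop. Slack it has a drag of 0.35 N m; past the bite the tightening torque rises 0.32 N m and the sleeve's force 40 N per radian. It does not turn the spindle.
- bar_grip (a point): Centre of the spindle's cross bar, on the axis: steel bar 34 mm long (point x), 12 mm thick (point y), 20 mm high (z 126 to 146 mm, this point at 136), on a 12 mm stem up through the nut. Clockwise from above lowers the foot 5 mm per radian; the bar itself stays at its height. It can turn about 2.2 rad clockwise and 0.2 rad back from its start.
- spindle: The spindle with its cross bar, origin on the bench below its axis, axes as bar_grip. It turns with a drag of 0.35 N m and stays where it is left; once the foot bears, each newton on the foot adds 0.005 to 0.006 N m to the torque on the bar. Standing still, the drag can act either way: judge a torque by its change from step to step.
- foot: The screw's round foot, 22 mm in diameter with a black face, under the arm; it moves straight down, does not turn. Origin on the axis, 45.5 mm below the foot's face. It starts 0.7 to 7 mm clear of the heel lift; how far is not told and has to be felt.
- foot_face (a point): Centre of the foot's lower face. The table under the heel lift is spring-backed: after first touch the force on the foot grows some 15 to 20 N per mm, that is 75 to 100 N or 0.4 to 0.5 N m per radian of the bar. Snug is about 35 N (25 to 45 N), felt as about 0.19 N m above the drag; 75 N crushes the lift.
- lock_sleeve: Lock sleeve inside the boss, out of sight, pressed by the jam nut on a stack of spring washers. The nut is firmly tight when the sleeve bears with 20 to 60 N, best 30: 0.5 to 1.5 rad past the bite, felt as 0.16 to 0.48 N m above the slack drag. Beyond about 1.1 rad it springs back when let go. 80 N is overtightened.
- polish_tin_mid (a point): Middle of a loose round flat polish tin with a dark lid, 80 mm in diameter and 23 mm high; a bystander.
- wax_mid (a point): Middle of a loose dark lump of wax, 36 x 47 x 25 mm; a bystander.
- sanding_block_mid (a point): Middle of a loose cork-coloured sanding block, 37 x 74 x 27 mm; a bystander.
- spool_mid (a point): Middle of a loose thread spool standing upright, 42 mm in diameter and 48 mm high; a bystander.
Things that resemble listed ones, but are neither listed nor needed, are in the scene too. Leave any pink or turquoise look-alike of the jig alone.

How it is judged:
By the outcome, as a careful person would: the job done as asked, in the order asked, and still so for the second after the job is handed in, with the robot touching nothing.
It also fails if it takes over 67 s, if anything falls off the work surface, if the arm or the gripper's body presses on something with over 40 N, if the wrist force passes 120 N, or if a joint passes its speed limit or range.

### The arm

A 6-joint arm with a two-finger parallel gripper is mounted at the origin on a cart in front of the work surface, level with it; the furniture and walls round the work are solid. World frame = base frame: x ahead of the robot, y to its left, z up, the work surface at z = 0. Lengths are in mm, angles in rad, forces in N, time in s.
With the tool pointing down it reaches from about 275 to 750 mm from the base axis. Payload 10.2 kg.
Tool frame: the origin (TCP) lies at the very end of the fingers, on their centre line; the grasp point (between the pads) lies 19 mm behind it; z points along the fingers, y is the line along which they close (so a half turn about z gives the same grasp; the last joint's range is limited). The gripper opens to 85 mm and grips with 20 to 120 N. Pads are 22 mm wide; open, the fingers measure 114 mm over their backs; the gripper's body (76 mm by 85 mm) begins 54 mm behind the grasp point. The pads swing forward as they close: fully open they stand 13 mm farther back than shut.
Start: joints at [0.945, 0.313, 1.498, -0, 1.331, -0.223], TCP at [205.811, 482.983, 202.594] pointing down, gripper open.
Joint ranges: [-2.94, 2.94], [-0.97, 2.17], [0.19, 2.56], [-1.23, 4.37], [0.02, 3.11], [-2.88, 2.88]. Speed limits (rad/s): [2.39, 2.39, 3.01, 3.14, 3.14, 3.14].

### API

Orientations are given as a unit quaternion [w, x, y, z].
In Python, from rig import telemetry, optics, ctrl gives the robot as it stands.
- The arm moves only by the tool servo_tool, never from a script. Its argument "deltas" is a list of rows, each a list of 3 entries, a list of its own where there are three numbers: the shift along the tool's x, y, z in units of 20 cm (1.0 is 20 cm), then the turn, a rotation vector about the tool's x, y, z in units of 90 degrees (1.0 is 90 degrees), then the opening, from 0 (shut) to 1 (fully open). A call has 1 to 8 rows; each row shifts and turns the commanded pose from where the row before left it, along the tool's axes as they then stand; what a row does not reach is not made up. A row lasts 1/10 s, in which the tool goes at most 50 mm and 8.59 degrees, less where a joint would pass 70% of its speed; a pose out of reach is approached as far as the arm can. A call with a number of a shift or a turn outside -1 to 1 is refused whole. A call with a gripper value outside its range is refused whole. The fingers move at their own pace and stop on an object; "squeeze" is the grip in N (left out, the last holds). Time passes only in rows, so rows that do not move let the fingers close. It gives the time, the measured TCP pose, the force, the opening and the grip force at its end, in the units of the state.
- telemetry.sense(): the state, without advancing time (a new reading comes with each control period).
- optics.capture(name): name is "scene" or "top" or "wrist"; returns the picture (384x512x3 uint8, blue, green, red); there is no depth.
- optics.camera_model(name): a dict with "vfov" (degrees; the focal length in pixels is half the picture's height over the tangent of half this angle, whatever the lens; pixels are square), "cx", "cy" (the principal point, pixels), "R" (3x3) and "t" (3): a world point X has camera coordinates R X + t; the wrist camera has in their place "mount" (4x4, takes a point from camera to tool coordinates, whose origin is the TCP and whose axes are the flange's). Camera axes: x right, y down, z forward; pixel columns grow to the right and rows downward; lengths in mm; the calibration is good to about 2 mm. A picture is of the moment at which its call begins: read the wrist's pose just before it. camera_model takes no time and is no camera call.
- ctrl.finish_job(): hands the job in; it is judged then, once.
The state is a dict: "time_s": time; "joints": joint angles; "dq": joint speeds; "tau": joint torques, N m; "eef_pos": TCP position; "ee_rot": TCP orientation; "force": force on the tool from outside, world axes, zero at the start; "wrist_torque": the same for the moment, N m; "grip_width": opening from 0.0 (shut) to 1.0 (fully open); "grip_force": force on a finger pad.
Only numpy, scipy, OpenCV 4.12 (cv2) and the standard library are available. Lean on these libraries where they do the work, as an engineer would, in place of code of your own. Each camera call takes 0.05 s, during which the arm holds its last target. There are 200 camera calls.

## Working session

There is one attempt and no reset: what is moved stays moved. The work goes in short steps, Python scripts to look and compute and a tool call to move; the robot and the scene stay as the last step left them, time stands still between calls to the robot, and variables do not carry over. Pictures are saved under pics/ and viewed, at most 10 in all, crops included, and the job is handed in when it is done.

Besides the shell and the picture viewer there is one more tool, called after "Request:" in YAML: its name, and indented under it one key for each argument. servo_tool: Moves the arm, as the interface text tells. Its arguments: {"type":"object","properties":{"deltas":{"type":"array"},"squeeze":{"type":"number"}},"required":["deltas"]}

```bash
ls; mkdir -p pics
python3 - <<'E'
from rig import telemetry, optics, ctrl
import cv2, numpy as np
s=telemetry.sense(); print(s)
a=optics.capture("scene"); b=optics.capture("top")
cv2.imwrite("pics/scene0.png",a); cv2.imwrite("pics/top0.png",b)
for n in("scene","top","wrist"): print(n,optics.camera_model(n))
E
```

```text
pics
{'time_s': 0.0, 'joints': array([ 9.44623566e-01,  3.13453818e-01,  1.49845763e+00,  1.52508241e-05,
        1.33100651e+00, -2.23390302e-01]), 'dq': array([-0.00055686, -0.00039549,  0.00025186, -0.00043763, -0.00117287,
        0.00013969]), 'tau': array([ 1.36968396e-03, -4.12268436e+01, -2.59742242e+01, -1.06070393e-04,
        4.07300729e-03,  4.25013070e-05]), 'eef_pos': array([205.61010346, 482.73392119, 202.02541662]), 'ee_rot': array([-2.79841371e-04,  2.00034371e-01,  9.79788656e-01, -6.00709634e-04]), 'force': array([0.03970738, 0.33622504, 0.21823095]), 'wrist_torque': array([-0.01573841,  0.03348843,  0.0185822 ]), 'grip_force': 0.0, 'grip_width': 1.00151254500152}
scene {'vfov': 46.061438236679116, 'cx': 249.7820635954077, 'cy': 190.42390362964414, 'R': array([[ 0.65402841, -0.75645667, -0.00448863],
       [-0.47823259, -0.40886533, -0.77725332],
       [ 0.58612321,  0.51049237, -0.62917177]]), 't': array([-338.83628238,  288.90546482, 1117.7980452 ])}
top {'vfov': 42.054277629020945, 'cx': 249.19208772566057, 'cy': 194.61304966111945, 'R': array([[-0.00343427, -0.99998598,  0.00403101],
       [-0.98634815,  0.00272372, -0.16465088],
       [ 0.16463759, -0.00454144, -0.98634367]]), 't': array([ -44.81787578,  480.08677021, 1599.54683446])}
wrist {'vfov': 61.94841944409385, 'cx': 251.5282572511323, 'cy': 191.02492221301736, 'mount': array([[ 3.48764760e-04, -9.54862125e-01, -2.97049154e-01,
         7.56669356e+01],
       [ 9.99999655e-01,  5.56806927e-04, -6.15754001e-04,
         9.85126468e-02],
       [ 7.53359201e-04, -2.97048837e-01,  9.54861991e-01,
        -1.71536383e+02],
       [ 0.00000000e+00,  0.00000000e+00,  0.00000000e+00,
         1.00000000e+00]])}
```

View pics/scene0.png

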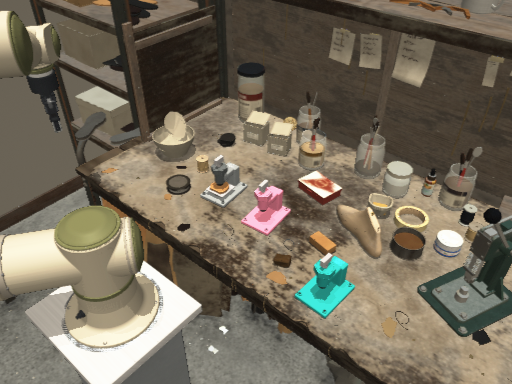

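View pics/top0.png

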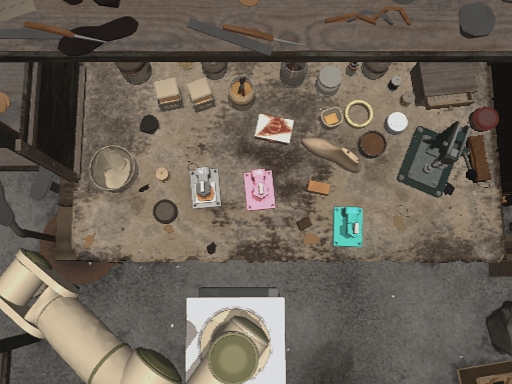

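The scene picture shows the grey jig at about (223,185), with the pink one at (267,207) and the turquoise one at (325,285). In the top picture the grey jig is at (205,187), the tin at (165,211) and the spool at (162,174).

```bash
cat > h.py <<'E'
from rig import telemetry, optics, ctrl
import cv2, numpy as np
from scipy.spatial.transform import Rotation as Ro
def cam(n,s=None):
    m=optics.camera_model(n); f=192/np.tan(np.radians(m["vfov"]/2))
    if n=="wrist":
        M=np.array(m["mount"]); q=s["ee_rot"]; T=Ro.from_quat([q[1],q[2],q[3],q[0]]).as_matrix()
        Rw=T@M[:3,:3]; c=np.array(s["eef_pos"])+T@M[:3,3]
    else: Rw=np.array(m["R"]).T; c=-Rw@np.array(m["t"])
    return f,m["cx"],m["cy"],Rw,c
def ray(k,u,v):
    f,cx,cy,R,c=k; d=R@np.array([(u-cx)/f,(v-cy)/f,1]); return c,d/np.linalg.norm(d)
def plane(k,u,v,z):
    c,d=ray(k,u,v); return c+d*(z-c[2])/d[2]
def cross(k1,p1,k2,p2):
    c1,d1=ray(k1,*p1); c2,d2=ray(k2,*p2)
    t=np.linalg.lstsq(np.c_[d1,-d2],c2-c1,rcond=None)[0]
    a=c1+t[0]*d1; b=c2+t[1]*d2; return (a+b)/2,np.linalg.norm(a-b)
def proj(k,X):
    f,cx,cy,R,c=k; p=R.T@(np.array(X)-c); return cx+f*p[0]/p[2],cy+f*p[1]/p[2]
E
python3 - <<'E'
from h import *
a=cv2.imread("pics/scene0.png")[145:215,165:265]; b=cv2.imread("pics/top0.png")[150:230,145:245]
o=np.vstack([cv2.resize(a,None,fx=4,fy=4,interpolation=2)[:280],cv2.resize(b,None,fx=4,fy=4,interpolation=2)])
cv2.imwrite("pics/c0.png",o)
t=cam("top");print(plane(t,205,187,0),plane(t,205,187,136))
E
```

```text
[513.03048343 102.3784376    0.        ] [488.16062266  90.78560683 136.        ]
```

View pics/c0.png

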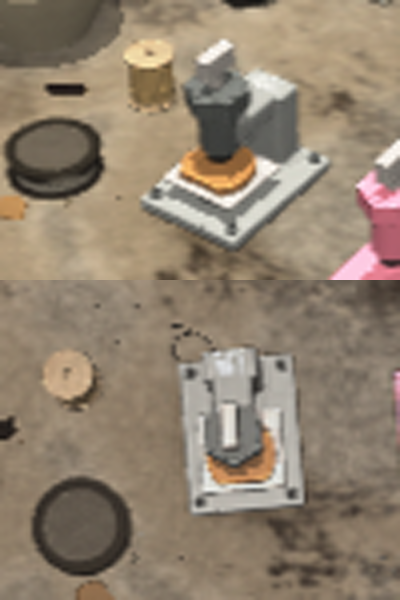

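The crop shows the bar at about scene (218.3,160.5) and top (202.5,186.2). The dark hex nut is below it, and the arm and column lie towards the image's top (+x).

Run:
```python
from h import *
t=cam("top");s=cam("scene")
X,e=cross(s,(218.3,160.5),t,(202.5,186.2));print(X,e)
st=telemetry.sense();q=st["ee_rot"];T=Ro.from_quat([q[1],q[2],q[3],q[0]])
d=np.array([X[0],X[1],200])-st["eef_pos"]
print(T.as_matrix().round(3),T.inv().apply(d)/200)
```

```text
[489.88816323  99.45921121 135.05493352] 2.561412977766755
[[-0.92   0.392 -0.001]
 [ 0.392  0.92  -0.001]
 [ 0.    -0.001 -1.   ]] [-2.05874633 -1.20608606  0.01126024]
```

Request:
servo_tool:
  deltas:
    - [[-0.2, -0.12, 0], [0, 0, 0], 1]
    - [[-0.2, -0.12, 0], [0, 0, 0], 1]
    - [[-0.2, -0.12, 0], [0, 0, 0], 1]
    - [[-0.2, -0.12, 0], [0, 0, 0], 1]
    - [[-0.2, -0.12, 0], [0, 0, 0], 1]
    - [[-0.2, -0.12, 0], [0, 0, 0], 1]
    - [[-0.2, -0.12, 0], [0, 0, 0], 1]
    - [[-0.2, -0.12, 0], [0, 0, 0], 1]

```text
time_s: 0.9
eef_pos: [425.6, 179.1, 202.5]
ee_rot: [-0.0, 0.2, 0.98, -0.0]
force: [0.5, 0.7, 0.7]
grip_width: 0.998
grip_force: 0.0
```

Request:
servo_tool:
  deltas:
    - [[-0.2, -0.12, 0], [0, 0, 0], 1]
    - [[-0.2, -0.12, 0], [0, 0, 0], 1]
    - [[0, 0, 0], [0, 0, 0], 1]
    - [[0, 0, 0], [0, 0, 0], 1]

```text
time_s: 1.3
eef_pos: [479.6, 104.9, 202.1]
ee_rot: [-0.001, 0.201, 0.98, -0.0]
force: [-1.4, -0.6, -0.8]
grip_width: 0.997
grip_force: 0.0
```

Run:
```python
from h import *
s=telemetry.sense(); a=optics.capture("wrist"); cv2.imwrite("pics/w1.png",a)
np.savez("w1.npz",**{k:np.array(v) for k,v in s.items()})
print(s["eef_pos"],s["ee_rot"],s["joints"],s["force"],s["wrist_torque"])
```

```text
[479.63249504 104.88804612 202.08485107] [-6.68693451e-04  2.00902467e-01  9.79611020e-01 -1.44574039e-05] [-2.39818984e-02  2.39005665e-01  1.59650045e+00  2.16190204e-04
  1.30740786e+00 -1.19027639e+00] [-1.40076396 -0.64298788 -0.78052982] [0.03562989 0.02766672 0.0282185 ]
```

View pics/w1.png

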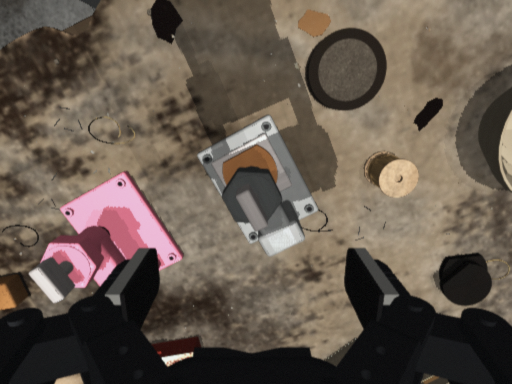

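The wrist view shows the grey jig at the centre. The bar top is near (257,209), the dark nut spans x 222–285 and y 168–232, the tin is at (346,68) and the spool at (392,175).

Run:
```python
from h import *
s=dict(np.load("w1.npz")); k=cam("wrist",s); a=cv2.imread("pics/w1.png")
print(plane(k,257,209,146), cross(k,(257,209),cam("top"),(202.5,186.2)))
c=a[110:260,190:325]; print(c.shape)
cv2.imwrite("pics/c1.png",cv2.resize(c,None,fx=4,fy=4,interpolation=cv2.INTER_CUBIC))
g=cv2.cvtColor(a,cv2.COLOR_BGR2GRAY)
print(g[168:236:4,220:290:4])
```

```text
[489.83015518 104.97116053 146.        ] (array([494.59602812, 100.96312229, 126.15121526]), np.float64(5.057573652293069))
(150, 135, 3)
[[140  96  93  93  88  32  34  28  30  32  61  72  86 107 118 154 105 112]
 [141  92  91  91  32  52  49  44  42  38  37  34  29  93  96 154 126 105]
 [135  94  91  57  59  59  62  62  62  65  60  61  60  66  95 134 134 101]
 [101 108  87  48  63  63  62  60  63  63  66  64  57  48 104 137 140 131]
 [108 132  32  60  64  64  63  65  61  63  64  65  64  59 102 138 136 136]
 [105  70  59  64  63  62  64  64  63  62  64  65  62  62  48 135 128 114]
 [165  45  64  64  60  68 113 120  61  62  64  65  65  64  62  86 121 119]
 [124  59  63  66  98 129 137 139  81  62  62  64  63  63  62  50 119 118]
 [123  61  63  64  67 127 139 137 127  57  63  66  64  65  62  61  99  85]
 [119 116  62  64  64 106 131 139 139  95  59  63  63  64  59  57  52  53]
 [115 119  65  66  63  64 127 136 138 131  60  62  65  64  71  89  52  56]
 [129 137 117  61  65  62  92 132 138 137 106  58  64  60 100 101  72  52]
 [124 130 128  78  62  64  65 126 135 138 133  61  59 102 102 103 103  48]
 [126 136 142 125  62  60  62  74 132 137 135 113  89 102 105 102 117  82]
 [139 132 138 130 131 191 190 195 120 134 135 135 101 104 101 101 115 107]
 [139 136 134 127 135 132 194 196 179 131 128 103 102 103 109 123 186 223]
 [126 123 126 119 115 121 187 194 102 167  67 115 120 159 190 210 225 226]]
```

View pics/c1.png

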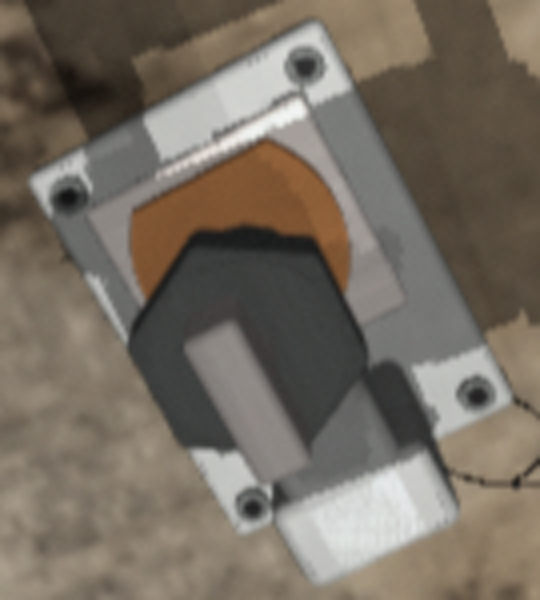

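The crop shows the bar (its length runs from upper left to lower right in the crop), the dark hexagonal nut top behind it, the orange heel lift, and the column at lower right. I'll take a second view closer in and measure in both.

Request:
servo_tool:
  deltas:
    - [[-0.05, 0.01, 0.13], [0, 0, 0], 1]
    - [[0, 0, 0], [0, 0, 0], 1]
    - [[0, 0, 0], [0, 0, 0], 1]
    - [[0, 0, 0], [0, 0, 0], 1]

```text
time_s: 1.75
eef_pos: [489.6, 104.0, 177.7]
ee_rot: [0.001, 0.2, 0.98, 0.0]
force: [0.0, 0.5, -0.0]
grip_width: 1.0
grip_force: 0.0
```

Run:
```python
from h import *
s2=telemetry.sense(); b=optics.capture("wrist"); cv2.imwrite("pics/w2.png",b)
np.savez("w2.npz",**{k:np.array(v) for k,v in s2.items()})
print(s2["eef_pos"],s2["wrist_torque"],s2["force"])
s1=dict(np.load("w1.npz"))
K=[cam("wrist",s1),cam("wrist",s2)]; out=[]
for n,(im,k) in enumerate(zip([cv2.imread("pics/w1.png"),b],K)):
    im=cv2.resize(im,None,fx=3,fy=3,interpolation=cv2.INTER_CUBIC)
    hsv=cv2.cvtColor(im,cv2.COLOR_BGR2HSV); g=cv2.cvtColor(im,cv2.COLOR_BGR2GRAY)
    u0,v0=[3*x for x in proj(k,[490,103,130])]
    R=np.zeros_like(g); cv2.circle(R,(int(u0),int(v0)),int(3*[45,55][n]),255,-1)
    nut=((g>54)&(g<71)&(hsv[...,1]<60)&(R>0)).astype(np.uint8)*255
    nut=cv2.morphologyEx(nut,cv2.MORPH_OPEN,np.ones((7,7)))
    N,l,st,_=cv2.connectedComponentsWithStats(nut); i=1+st[1:,4].argmax()
    cs=cv2.findContours((l==i).astype(np.uint8),cv2.RETR_EXTERNAL,cv2.CHAIN_APPROX_NONE)[0]
    H=cv2.convexHull(cs[0]); P=cv2.approxPolyDP(H,12,True)[:,0]/3
    pl=np.array([plane(k,(u),(v),114)[:2] for u,v in P])
    print("nut px",P.round(1).tolist()); print(" xy114",pl.round(1).tolist())
    e=np.roll(pl,-1,0)-pl; print(" edges len/ang",[(round(float(np.hypot(*q)),1),round(float(np.degrees(np.arctan2(q[1],q[0]))),1)) for q in e])
    # bar: grey brighter inside nut hull
    M=np.zeros_like(g); cv2.circle(M,(int(u0),int(v0)),int(3*[38,48][n]),255,-1)
    bar=((g>122)&(g<150)&(hsv[...,1]<50)&(M>0)).astype(np.uint8)*255
    bar=cv2.morphologyEx(bar,cv2.MORPH_OPEN,np.ones((15,15)))
    N,l,st,ce=cv2.connectedComponentsWithStats(bar); 
    i=1+np.argmin([np.hypot(*(c-[u0,v0])) for c in ce[1:]])
    m=(l==i).astype(np.uint8); cs=cv2.findContours(m,0,1)[0]; r=cv2.minAreaRect(cs[0]); bp=cv2.boxPoints(r)/3
    pb=np.array([plane(k,u,v,146)[:2] for u,v in bp]); print("bar",np.array(r[0])/3,np.array(r[1])/3,"xy146",pb.round(1).tolist(),pb.mean(0))
    out.append((np.array(r[0])/3)); 
    vis=im.copy(); cv2.polylines(vis,[(P*3).astype(int)],True,(0,255,0),1); cv2.polylines(vis,[(bp*3).astype(int)],True,(0,0,255),1)
    x,y=int(u0),int(v0); cv2.imwrite(f"pics/v{n}.png",vis[y-180:y+180,x-180:x+180])
print(cross(K[0],out[0],K[1],out[1]), cross(K[1],out[1],cam("scene"),(218.3,160.5)))
cv2.imwrite("pics/v.png",np.hstack([cv2.imread("pics/v0.png"),cv2.imread("pics/v1.png")]))
```

```text
[489.57787976 103.9580467  177.65190608] [ 0.02063119  0.05697308 -0.02713672] [ 0.02949828  0.4932281  -0.0344077 ]
nut px [[237.7, 173.3], [270.0, 176.7], [280.7, 201.3], [268.0, 219.7], [234.7, 220.0], [222.3, 194.7]]
 xy114 [[465.4, 98.3], [478.7, 122.0], [502.5, 122.2], [513.9, 105.8], [502.8, 78.8], [477.4, 78.7]]
 edges len/ang [(27.2, 60.8), (23.8, 0.4), (20.0, -55.2), (29.1, -112.5), (25.4, -179.6), (23.0, 121.4)]
bar [251.90871175 211.1104126 ] [39.47869873 11.91809845] xy146 [[474.9, 95.2], [473.9, 104.2], [505.3, 106.5], [506.5, 97.2]] [490.15538245 100.75440151]
nut px [[232.3, 168.3], [267.0, 171.3], [280.3, 200.7], [265.0, 221.0], [228.3, 220.3], [216.0, 193.0]]
 xy114 [[465.2, 98.6], [477.6, 121.7], [503.3, 122.4], [514.4, 105.0], [502.6, 78.5], [478.1, 79.0]]
 edges len/ang [(26.3, 61.9), (25.8, 1.5), (20.7, -57.5), (29.1, -114.1), (24.5, 178.6), (23.4, 123.4)]
bar [247.26080322 210.77150472] [44.33226522 13.28542328] xy146 [[475.0, 95.1], [473.9, 104.0], [505.3, 106.4], [506.6, 97.1]] [490.22802047 100.66195256]
(array([487.91555256, 101.59328487, 151.72128316]), np.float64(0.05758840155963904)) (array([491.5470761 , 100.03195303, 135.02242248]), np.float64(4.591400099863681))
```

View pics/v.png

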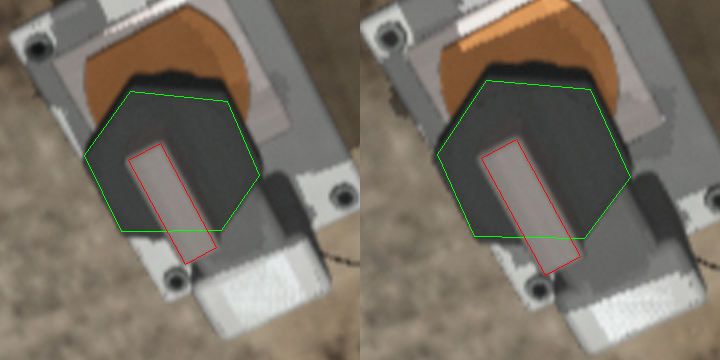

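Both views agree: axis at about (490.5, 100.6), nut flat normals at 31°/91°/151°, bar length at 4°. The measured bar top height (~150) fits the stated 146. Next I turn to 31°, centre and go down.

Request:
servo_tool:
  deltas:
    - [[-0.011, -0.014, 0], [0, 0, 0], 1]
    - [[0, 0, 0], [0, 0, 0.08], 1]
    - [[0, 0, 0], [0, 0, 0.08], 1]
    - [[0, 0, 0], [0, 0, 0.08], 1]
    - [[0, 0, 0], [0, 0, 0.08], 1]
    - [[0, 0, 0], [0, 0, 0.077], 1]
    - [[0, 0, 0], [0, 0, 0], 1]
    - [[0, 0, 0], [0, 0, 0], 1]

```text
time_s: 2.6
eef_pos: [490.7, 99.8, 176.9]
ee_rot: [0.0, 0.49, 0.872, 0.0]
force: [-0.3, 0.4, -0.1]
grip_width: 1.001
grip_force: 0.0
```

```bash
cat >> h.py <<'E'
def rep(gx=490.5,gy=100.6):
    s=telemetry.sense(); q=s["ee_rot"]; T=Ro.from_quat([q[1],q[2],q[3],q[0]]).as_matrix()
    e=T.T@(np.array([gx,gy,s["eef_pos"][2]])-s["eef_pos"])/200
    print("t %.2f"%s["time_s"],"pos",s["eef_pos"].round(1),"yaw_y %.2f"%np.degrees(np.arctan2(T[1,1],T[0,1])),"tilt",(T[:2,2]*57.3).round(2),"F",s["force"].round(1),"M",s["wrist_torque"].round(3),"q6 %.3f"%s["joints"][5],"w %.3f gf %.0f"%(s["grip_width"],s["grip_force"]),"err units",e.round(4))
E
python3 -c "
from h import *
rep()"
```

```text
t 2.60 pos [490.7  99.8 176.9] yaw_y 31.37 tilt [ 0.02 -0.  ] F [-0.3  0.4 -0.1] M [ 0.002 -0.043 -0.081] q6 -0.581 w 1.001 gf 0 err units [ 0.0039  0.0014 -0.    ]
```

Request:
servo_tool:
  deltas:
    - [[0.002, 0.001, 0.1], [0, 0, 0], 1]
    - [[0, 0, 0.1], [0, 0, 0], 1]
    - [[0, 0, 0.1], [0, 0, 0], 1]
    - [[0, 0, 0.1], [0, 0, 0], 1]
    - [[0, 0, 0.07], [0, 0, 0], 1]
    - [[0, 0, 0], [0, 0, 0], 1]
    - [[0, 0, 0], [0, 0, 0], 1]

```text
time_s: 3.3
eef_pos: [490.9, 100.3, 83.2]
ee_rot: [0.0, 0.49, 0.872, 0.0]
force: [0.2, 0.4, 0.4]
grip_width: 1.001
grip_force: 0.0
```

Request:
servo_tool:
  deltas:
    - [[0, 0, 0], [0, 0, 0], 0.6]
    - [[0, 0, 0], [0, 0, 0], 0.55]
    - [[0, 0, 0], [0, 0, 0], 0.5]
    - [[0, 0, 0], [0, 0, 0], 0.45]
  squeeze: 30

```text
time_s: 3.7
eef_pos: [491.4, 100.2, 84.0]
ee_rot: [0.001, 0.491, 0.871, 0.0]
force: [-1.0, 0.2, 10.1]
grip_width: 0.448
grip_force: 5.4
```

```bash
sed -i 's/"q6 %.3f"/"tau6 %.3f"%s["tau"][5],"q6 %.3f"/' h.py; python3 -c "
from h import *
rep()"
```

```text
t 3.70 pos [491.4 100.2  84. ] yaw_y 31.21 tilt [ 0.14 -0.02] F [-1.   0.2 10.1] M [-0.194  0.251 -0.03 ] tau6 0.001 q6 -0.577 w 0.448 gf 5 err units [ 0.0042 -0.0028 -0.    ]
```

Request:
servo_tool:
  deltas:
    - [[0, 0, 0], [0, 0, 0], 0.42]
    - [[0, 0, 0], [0, 0, 0], 0.4]

```text
time_s: 3.9
eef_pos: [490.6, 99.7, 84.4]
ee_rot: [0.001, 0.491, 0.871, -0.001]
force: [-8.6, -4.6, 17.9]
grip_width: 0.406
grip_force: 21.9
```

```bash
python3 -c "
from h import *
rep()
a=optics.capture('wrist');cv2.imwrite('pics/w3.png',cv2.resize(a,None,fx=1.5,fy=1.5))"
```

```text
t 3.90 pos [490.6  99.7  84.4] yaw_y 31.24 tilt [ 0.02 -0.09] F [-8.6 -4.6 17.9] M [-0.709  1.376  0.082] tau6 0.060 q6 -0.577 w 0.406 gf 22 err units [ 0.004   0.0021 -0.    ]
```

View pics/w3.png

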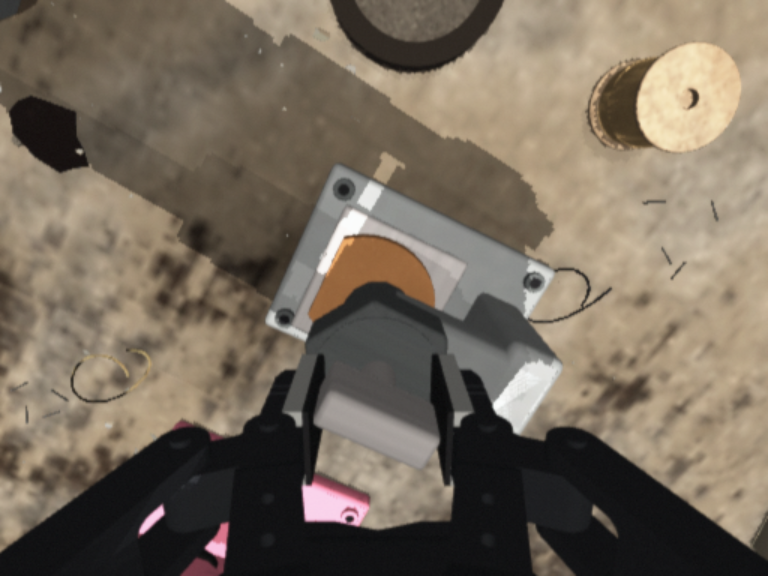

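The wrist picture shows the fingers astride the nut. The pad ends are near (322,360) and (438,360) with the nut's corners between them, and the bar is untouched. The side force says I'm off-centre towards +y. I'll reopen, recentre and close in steps to find the contact width.

Request:
servo_tool:
  deltas:
    - [[0, 0, 0], [0, 0, 0], 0.62]
    - [[0, -0.007, 0], [0, 0, 0], 0.62]
    - [[0, 0, 0], [0, 0, 0], 0.62]
    - [[0, 0, 0], [0, 0, 0], 0.62]

```text
time_s: 4.35
eef_pos: [489.3, 99.6, 82.5]
ee_rot: [-0.0, 0.491, 0.871, -0.0]
force: [-0.2, 0.6, 0.1]
grip_width: 0.623
grip_force: 0.0
```

Request:
servo_tool:
  deltas:
    - [[0, 0, 0], [0, 0, 0], 0.54]
    - [[0, 0, 0], [0, 0, 0], 0.54]

```text
time_s: 4.55
eef_pos: [489.8, 99.7, 82.8]
ee_rot: [0.0, 0.491, 0.871, 0.0]
force: [0.3, 1.6, 1.9]
grip_width: 0.538
grip_force: 1.0
```

Request:
servo_tool:
  deltas:
    - [[0, 0, 0], [0, 0, 0], 0.5]
    - [[0, 0, 0], [0, 0, 0], 0.5]

```text
time_s: 4.75
eef_pos: [490.1, 99.7, 83.4]
ee_rot: [0.001, 0.491, 0.871, 0.0]
force: [-0.1, 1.1, 6.9]
grip_width: 0.504
grip_force: 3.4
```

Request:
servo_tool:
  deltas:
    - [[0, 0, 0], [0, 0, 0], 0.46]
    - [[0, 0, 0], [0, 0, 0], 0.46]

```text
time_s: 4.95
eef_pos: [490.3, 99.6, 83.8]
ee_rot: [0.001, 0.491, 0.871, 0.001]
force: [-0.9, -0.7, 11.5]
grip_width: 0.461
grip_force: 5.5
```

Request:
servo_tool:
  deltas:
    - [[0, 0, 0], [0, 0, 0], 0.42]
    - [[0, 0, 0], [0, 0, 0], 0.42]

```text
time_s: 5.15
eef_pos: [490.4, 99.4, 84.2]
ee_rot: [0.001, 0.491, 0.871, 0.0]
force: [-2.6, -0.4, 15.2]
grip_width: 0.422
grip_force: 7.6
```

Request:
servo_tool:
  deltas:
    - [[0, 0, -0.01], [0, 0, 0], 0.36]
    - [[0, 0, 0], [0, 0, 0], 0.3]
    - [[0, 0, 0], [0, 0, 0], 0.3]
    - [[0, 0, 0], [0, 0, 0], 0.3]
  squeeze: 60

```text
time_s: 5.55
eef_pos: [490.5, 99.6, 84.8]
ee_rot: [0.001, 0.491, 0.871, 0.001]
force: [7.1, 0.9, -1.4]
grip_width: 0.379
grip_force: 63.6
```

```bash
python3 -c "
from h import *
rep()"
```

```text
t 5.55 pos [490.5  99.6  84.8] yaw_y 31.22 tilt [ 0.15 -0.01] F [ 7.1  0.9 -1.4] M [ 0.145 -0.81   0.331] tau6 0.309 q6 -0.579 w 0.379 gf 64 err units [ 0.0044  0.0028 -0.    ]
```

Request:
servo_tool:
  deltas:
    - [[0, 0, 0], [0, 0, -0.04], 0.3]
    - [[0, 0, 0], [0, 0, -0.06], 0.3]
    - [[0, 0, 0], [0, 0, -0.06], 0.3]

```text
time_s: 5.85
eef_pos: [490.7, 99.8, 84.8]
ee_rot: [0.001, 0.377, 0.926, 0.001]
force: [7.3, 2.9, -3.0]
grip_width: 0.379
grip_force: 62.1
```

```bash
python3 -c "
from h import *
rep()"
```

```text
t 5.85 pos [490.7  99.8  84.8] yaw_y 45.74 tilt [0.18 0.04] F [ 7.3  2.9 -3. ] M [ 0.291 -1.074 -0.483] tau6 0.820 q6 -0.833 w 0.379 gf 62 err units [ 0.0037  0.0023 -0.    ]
```

Request:
servo_tool:
  deltas:
    - [[0, 0, 0], [0, 0, -0.08], 0.3]
    - [[0, 0, 0], [0, 0, -0.08], 0.3]
    - [[0, 0, 0], [0, 0, -0.08], 0.3]
    - [[0, 0, 0], [0, 0, -0.08], 0.3]

```text
time_s: 6.25
eef_pos: [490.1, 100.4, 85.2]
ee_rot: [0.001, 0.133, 0.991, 0.001]
force: [3.6, 4.5, 5.2]
grip_width: 0.315
grip_force: 54.9
```

```bash
python3 -c "
from h import *
rep()"
```

```text
t 6.25 pos [490.1 100.4  85.2] yaw_y 74.70 tilt [0.11 0.08] F [3.6 4.5 5.2] M [ 0.515 -0.688  0.474] tau6 1.999 q6 -1.338 w 0.315 gf 55 err units [-0.0018  0.0015  0.    ]
```

Request:
servo_tool:
  deltas:
    - [[0, 0, 0], [0, 0, -0.08], 0.3]
    - [[0, 0, 0], [0, 0, -0.08], 0.3]
    - [[0, 0, 0], [0, 0, -0.08], 0.3]
    - [[0, 0, 0], [0, 0, -0.08], 0.3]

```text
time_s: 6.65
eef_pos: [489.9, 99.6, 85.2]
ee_rot: [0.001, -0.117, 0.993, -0.0]
force: [1.0, -0.3, 4.5]
grip_width: 0.302
grip_force: 2.8
```

```bash
python3 -c "
from h import *
rep()"
```

```text
t 6.65 pos [489.9  99.6  85.2] yaw_y 103.48 tilt [ 0.08 -0.  ] F [ 1.  -0.3  4.5] M [ 0.088 -0.067 -0.072] tau6 1.609 q6 -1.840 w 0.302 gf 3 err units [-0.004   0.0043  0.    ]
```

The width fell to 0.30 with almost no grip, so something slipped. I'll look before doing more.

Run:
```python
from h import *
a=optics.capture("wrist"); b=optics.capture("scene")
a=cv2.resize(a[150:384,130:390],None,fx=1.7,fy=1.7,interpolation=2); b=cv2.resize(b[110:210,180:260],None,fx=4,fy=4,interpolation=2)
h=max(a.shape[0],b.shape[0]); P=lambda i:cv2.copyMakeBorder(i,0,h-i.shape[0],0,0,0)
o=np.hstack([P(a),P(b)]); print(o.shape); cv2.imwrite("pics/w4.png",o)
```

```text
(400, 762, 3)
```

View pics/w4.png

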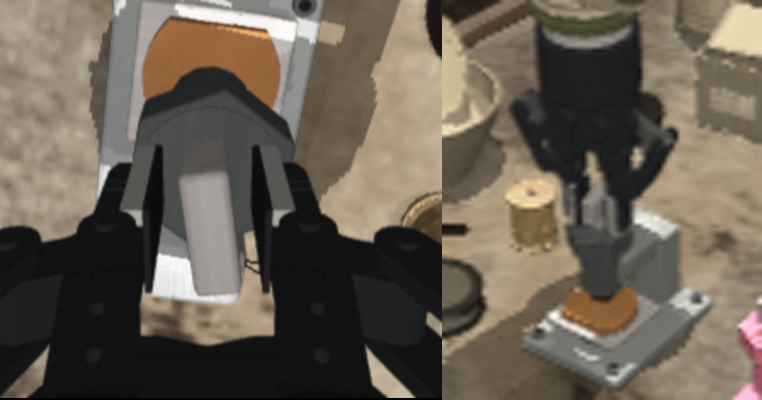

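Left part: the pad ends at about (150,147) and (260,147) sit on top of the nut (corners at (145,100) and (290,125)) on both sides of the bar, so they don't straddle the nut. The real fingertips stand about 30 mm higher than the TCP reading suggests. The bar has been pushed back to about 17°, near its 0.2 rad back stop. I'll open, rise, turn back to 67° and re-measure both.

Request:
servo_tool:
  deltas:
    - [[0, 0, 0], [0, 0, 0], 1]
    - [[0, 0, 0], [0, 0, 0], 1]
    - [[0, 0, -0.06], [0, 0, 0], 1]
    - [[0, 0, -0.1], [0, 0, 0.08], 1]
    - [[0, 0, -0.1], [0, 0, 0.08], 1]
    - [[0, 0, -0.1], [0, 0, 0.08], 1]
    - [[0, 0, -0.1], [0, 0, 0.08], 1]
    - [[0, 0, 0], [0, 0, 0.087], 1]

```text
time_s: 7.55
eef_pos: [490.5, 99.6, 179.9]
ee_rot: [0.003, 0.206, 0.979, 0.0]
force: [0.5, -0.7, -0.9]
grip_width: 1.002
grip_force: 0.0
```

Request:
servo_tool:
  deltas:
    - [[0, 0, 0], [0, 0, 0], 1]
    - [[0, 0, 0], [0, 0, 0], 1]
    - [[0, 0, 0], [0, 0, 0], 1]

```text
time_s: 7.85
eef_pos: [489.2, 99.6, 176.4]
ee_rot: [-0.0, 0.202, 0.979, -0.0]
force: [0.4, 0.4, 0.0]
grip_width: 0.997
grip_force: 0.0
```

```bash
cat > meas.py <<'E'
from h import *
def meas(name):
    s=telemetry.sense(); b=optics.capture("wrist"); cv2.imwrite(f"pics/{name}.png",b); k=cam("wrist",s)
    im=cv2.resize(b,None,fx=3,fy=3,interpolation=cv2.INTER_CUBIC)
    hsv=cv2.cvtColor(im,cv2.COLOR_BGR2HSV); g=cv2.cvtColor(im,cv2.COLOR_BGR2GRAY)
    u0,v0=[3*x for x in proj(k,[490,101,130])]; vis=im.copy()
    for nm,lo,hi,z,r,o in (("nut",54,71,114,55,7),("bar",122,150,146,48,15)):
        R=np.zeros_like(g); cv2.circle(R,(int(u0),int(v0)),3*r,255,-1)
        m=cv2.morphologyEx(((g>lo)&(g<hi)&(hsv[...,1]<60)&(R>0)).astype(np.uint8)*255,cv2.MORPH_OPEN,np.ones((o,o)))
        N,l,st,ce=cv2.connectedComponentsWithStats(m)
        i=1+(st[1:,4].argmax() if nm=="nut" else np.argmin([np.hypot(*(c-[u0,v0])) for c in ce[1:]]))
        c=cv2.findContours((l==i).astype(np.uint8),0,1)[0][0]
        P=cv2.approxPolyDP(cv2.convexHull(c),12,True)[:,0] if nm=="nut" else cv2.boxPoints(cv2.minAreaRect(c))
        pl=np.array([plane(k,u/3,v/3,z)[:2] for u,v in P]); e=np.roll(pl,-1,0)-pl
        print(nm,pl.round(1).tolist(),"mean",pl.mean(0).round(1),[(round(float(np.hypot(*q)),1),round(float(np.degrees(np.arctan2(q[1],q[0]))),1)) for q in e])
        cv2.polylines(vis,[P.astype(int)],True,(0,255,0),1)
    x,y=int(u0),int(v0); cv2.imwrite(f"pics/{name}v.png",vis[y-200:y+200,x-260:x+260])
E
python3 -c "
from meas import *
rep(); meas('w5')"
```

```text
t 7.85 pos [489.2  99.6 176.4] yaw_y 66.71 tilt [-0.05 -0.  ] F [0.4 0.4 0. ] M [-0.022 -0.022  0.016] tau6 -0.021 q6 -1.199 w 0.997 gf 0 err units [-0.0042  0.0072 -0.    ]
nut [[465.3, 98.5], [478.2, 122.1], [500.2, 123.9], [512.0, 108.9], [503.0, 78.8], [479.5, 77.9]] mean [489.7 101.7] [(26.9, 61.3), (22.1, 4.8), (19.1, -51.8), (31.4, -106.5), (23.6, -177.7), (25.1, 124.6)]
bar [[477.0, 91.3], [473.7, 99.7], [503.4, 110.2], [507.2, 101.7]] mean [490.3 100.7] [(9.0, 112.1), (31.6, 19.5), (9.3, -66.1), (31.9, -161.0)]
```

Request:
servo_tool:
  deltas:
    - [[-0.004, 0.007, 0], [0, 0, 0], 1]
    - [[0, 0, 0.1], [0, 0, 0.077], 1]
    - [[0, 0, 0.1], [0, 0, 0.077], 1]
    - [[0, 0, 0.1], [0, 0, 0.077], 1]
    - [[0, 0, 0.1], [0, 0, 0.077], 1]
    - [[0, 0, 0.05], [0, 0, 0.077], 1]
    - [[0, 0, 0], [0, 0, 0], 1]
    - [[0, 0, 0], [0, 0, 0], 1]

```text
time_s: 8.7
eef_pos: [490.9, 100.6, 86.9]
ee_rot: [0.0, 0.484, 0.875, 0.0]
force: [0.0, -0.3, 1.2]
grip_width: 1.001
grip_force: 0.0
```

Request:
servo_tool:
  deltas:
    - [[0, 0, 0.05], [0, 0, 0], 1]
    - [[0, 0, 0.03], [0, 0, 0], 1]
    - [[0, 0, 0], [0, 0, 0], 1]

```text
time_s: 9.0
eef_pos: [490.1, 100.6, 69.7]
ee_rot: [-0.001, 0.485, 0.874, -0.0]
force: [0.4, -0.5, 0.2]
grip_width: 0.995
grip_force: 0.0
```

```bash
python3 -c "
from h import *
rep()"
```

```text
t 9.00 pos [490.1 100.6  69.7] yaw_y 31.96 tilt [-0.09  0.  ] F [ 0.4 -0.5  0.2] M [ 0.037 -0.035 -0.007] tau6 -0.017 q6 -0.590 w 0.995 gf 0 err units [-0.0009  0.0016 -0.    ]
```

Request:
servo_tool:
  deltas:
    - [[0, 0, 0.03], [0, 0, 0], 1]
    - [[0, 0, 0.03], [0, 0, 0], 1]
    - [[0, 0, 0], [0, 0, 0], 0.7]
    - [[0, 0, 0], [0, 0, 0], 0.6]
    - [[0, 0, 0], [0, 0, 0], 0.6]

```text
time_s: 9.5
eef_pos: [490.8, 100.6, 58.8]
ee_rot: [0.0, 0.485, 0.874, 0.0]
force: [0.1, -0.5, -0.3]
grip_width: 0.602
grip_force: 0.0
```

Request:
servo_tool:
  deltas:
    - [[0, 0, 0], [0, 0, 0], 0.54]
    - [[0, 0, 0], [0, 0, 0], 0.54]
  squeeze: 40

```text
time_s: 9.7
eef_pos: [490.0, 100.1, 58.8]
ee_rot: [-0.0, 0.485, 0.874, -0.001]
force: [-3.7, -3.7, 2.6]
grip_width: 0.54
grip_force: 6.3
```

Request:
servo_tool:
  deltas:
    - [[0, 0, 0], [0, 0, 0], 0.5]
    - [[0, 0, 0], [0, 0, 0], 0.5]

```text
time_s: 9.9
eef_pos: [490.0, 100.1, 59.0]
ee_rot: [-0.0, 0.485, 0.875, -0.001]
force: [-5.8, -4.1, 5.9]
grip_width: 0.529
grip_force: 40.9
```

```bash
python3 -c "
from h import *
rep()"
```

```text
t 9.90 pos [490.  100.1  59. ] yaw_y 31.99 tilt [-0.09 -0.07] F [-5.8 -4.1  5.9] M [-0.574  0.971  0.353] tau6 0.353 q6 -0.590 w 0.529 gf 41 err units [ 0.0007  0.0032 -0.    ]
```

This is now a firm grip on the nut, with a width of 0.529, about 45 mm. Next I slacken it counter-clockwise.

Request:
servo_tool:
  deltas:
    - [[0, -0.004, 0], [0, 0, 0], 0.4]
    - [[0, 0, 0], [0, 0, -0.04], 0.4]
    - [[0, 0, 0], [0, 0, -0.08], 0.4]
  squeeze: 80

```text
time_s: 10.2
eef_pos: [490.1, 100.2, 59.2]
ee_rot: [0.0, 0.4, 0.917, 0.0]
force: [-0.5, 1.4, 5.5]
grip_width: 0.523
grip_force: 81.4
```

```bash
python3 -c "
from h import *
rep()"
```

```text
t 10.20 pos [490.1 100.2  59.2] yaw_y 42.88 tilt [0.02 0.  ] F [-0.5  1.4  5.5] M [-0.292  0.648 -0.297] tau6 1.948 q6 -0.781 w 0.523 gf 81 err units [0.0004 0.0028 0.    ]
```

Request:
servo_tool:
  deltas:
    - [[0, 0, 0], [0, 0, -0.08], 0.4]
    - [[0, 0, 0], [0, 0, -0.08], 0.4]
    - [[0, 0, 0], [0, 0, -0.08], 0.4]

```text
time_s: 10.5
eef_pos: [490.3, 100.3, 59.3]
ee_rot: [0.0, 0.22, 0.975, 0.0]
force: [-0.9, 1.7, 4.6]
grip_width: 0.52
grip_force: 81.5
```

```bash
python3 -c "
from h import *
rep()"
```

```text
t 10.50 pos [490.3 100.3  59.3] yaw_y 64.58 tilt [0.05 0.01] F [-0.9  1.7  4.6] M [-0.337  0.432 -0.464] tau6 1.265 q6 -1.160 w 0.520 gf 81 err units [-0.0003  0.0019  0.    ]
```

Request:
servo_tool:
  deltas:
    - [[0, 0, 0], [0, 0, -0.08], 0.4]
    - [[0, 0, 0], [0, 0, -0.08], 0.4]
    - [[0, 0, 0], [0, 0, -0.08], 0.4]

```text
time_s: 10.8
eef_pos: [490.3, 100.4, 59.2]
ee_rot: [0.001, 0.033, 0.999, 0.0]
force: [-1.4, 2.7, 5.2]
grip_width: 0.527
grip_force: 81.2
```

```bash
python3 -c "
from h import *
rep()"
```

```text
t 10.80 pos [490.3 100.4  59.2] yaw_y 86.18 tilt [0.06 0.02] F [-1.4  2.7  5.2] M [-0.189  0.227 -0.371] tau6 1.267 q6 -1.537 w 0.527 gf 81 err units [-0.0009  0.0008  0.    ]
```

Request:
servo_tool:
  deltas:
    - [[0, 0, 0], [0, 0, -0.08], 0.4]
    - [[0, 0, 0], [0, 0, -0.08], 0.4]
    - [[0, 0, 0], [0, 0, -0.06], 0.4]

```text
time_s: 11.1
eef_pos: [490.3, 100.6, 59.3]
ee_rot: [0.001, -0.139, 0.99, 0.0]
force: [-2.1, 4.2, 5.2]
grip_width: 0.524
grip_force: 81.2
```

```bash
python3 -c "
from h import *
rep()"
```

```text
t 11.10 pos [490.3 100.6  59.3] yaw_y 105.95 tilt [0.07 0.03] F [-2.1  4.2  5.2] M [-0.004  0.054 -0.386] tau6 0.574 q6 -1.882 w 0.524 gf 81 err units [-0.0008 -0.0001  0.    ]
```

Request:
servo_tool:
  deltas:
    - [[0, 0, 0], [0, 0, 0], 0.8]
    - [[0, 0, 0], [0, 0, 0], 1]
    - [[0, 0, -0.03], [0, 0, 0], 1]
    - [[0, 0, -0.08], [0, 0, 0], 1]
    - [[0, 0, -0.08], [0, 0, -0.037], 1]
    - [[0, 0, 0], [0, 0, 0], 0.5]
    - [[0, 0, 0], [0, 0, 0], 0.3]

```text
time_s: 11.8
eef_pos: [490.0, 100.1, 96.5]
ee_rot: [0.0, -0.164, 0.986, -0.0]
force: [-0.4, -0.1, -0.5]
grip_width: 0.689
grip_force: 0.0
```

```bash
python3 -c "
from h import *
rep()"
```

```text
t 11.80 pos [490.  100.1  96.5] yaw_y 108.92 tilt [ 0.01 -0.01] F [-0.4 -0.1 -0.5] M [ 0.014 -0.015  0.006] tau6 -0.057 q6 -1.934 w 0.689 gf 0 err units [-0.0033  0.0016  0.    ]
```

Request:
servo_tool:
  deltas:
    - [[-0.003, 0.002, 0], [0, 0, 0], 0.25]
    - [[0, 0, 0], [0, 0, 0], 0.25]
    - [[0, 0, 0], [0, 0, 0], 0.25]
    - [[0, 0, 0], [0, 0, 0], 0.25]
    - [[0, 0, 0], [0, 0, 0], 0.25]
  squeeze: 40

```text
time_s: 12.3
eef_pos: [490.4, 100.7, 96.5]
ee_rot: [-0.0, -0.165, 0.986, 0.0]
force: [-1.3, -0.1, 0.4]
grip_width: 0.249
grip_force: 0.0
```

Request:
servo_tool:
  deltas:
    - [[0, 0, 0], [0, 0, 0], 0.18]
    - [[0, 0, 0], [0, 0, 0], 0.18]
    - [[0, 0, 0], [0, 0, 0], 0.18]

```text
time_s: 12.6
eef_pos: [490.4, 100.7, 96.6]
ee_rot: [0.0, -0.165, 0.986, -0.0]
force: [0.4, -0.6, -0.2]
grip_width: 0.18
grip_force: 0.0
```

Request:
servo_tool:
  deltas:
    - [[0, 0, 0], [0, 0, 0], 0.1]
    - [[0, 0, 0], [0, 0, 0], 0.1]
    - [[0, 0, 0], [0, 0, 0], 0.1]

```text
time_s: 12.9
eef_pos: [490.5, 100.7, 96.7]
ee_rot: [0.0, -0.166, 0.986, -0.0]
force: [-1.3, -0.2, 2.5]
grip_width: 0.131
grip_force: 39.8
```

```bash
python3 -c "
from h import *
rep()"
```

```text
t 12.90 pos [490.5 100.7  96.7] yaw_y 109.06 tilt [ 0.01 -0.01] F [-1.3 -0.2  2.5] M [-0.061  0.181  0.302] tau6 0.293 q6 -1.935 w 0.131 gf 40 err units [-0.     -0.0005  0.    ]
```

Request:
servo_tool:
  deltas:
    - [[0, 0, 0], [0, 0, 0.05], 0.05]
    - [[0, 0, 0], [0, 0, 0.05], 0.05]
    - [[0, 0, 0], [0, 0, 0.05], 0.05]
  squeeze: 60

```text
time_s: 13.2
eef_pos: [490.5, 100.5, 96.8]
ee_rot: [0.0, -0.047, 0.999, -0.0]
force: [-1.8, -1.6, 2.8]
grip_width: 0.125
grip_force: 60.0
```

```bash
python3 -c "
from h import *
rep()"
```

```text
t 13.20 pos [490.5 100.5  96.8] yaw_y 95.38 tilt [ 0.01 -0.03] F [-1.8 -1.6  2.8] M [-0.191  0.235  0.348] tau6 -0.692 q6 -1.696 w 0.125 gf 60 err units [ 0.      0.0004 -0.    ]
```

Request:
servo_tool:
  deltas:
    - [[0, 0, 0], [0, 0, 0.05], 0.05]
    - [[0, 0, 0], [0, 0, 0.05], 0.05]

```text
time_s: 13.4
eef_pos: [490.5, 100.4, 96.8]
ee_rot: [0.0, 0.032, 1.0, -0.0]
force: [-1.5, -1.7, 2.9]
grip_width: 0.124
grip_force: 60.0
```

```bash
python3 -c "
from h import *
rep()"
```

```text
t 13.40 pos [490.5 100.4  96.8] yaw_y 86.38 tilt [ 0.01 -0.04] F [-1.5 -1.7  2.9] M [-0.318  0.186  0.339] tau6 -0.689 q6 -1.539 w 0.124 gf 60 err units [ 0.0001  0.0008 -0.    ]
```

Request:
servo_tool:
  deltas:
    - [[0, 0, 0], [0, 0, 0.05], 0.05]
    - [[0, 0, 0], [0, 0, 0.05], 0.05]

```text
time_s: 13.6
eef_pos: [490.5, 100.3, 96.8]
ee_rot: [0.0, 0.11, 0.994, -0.0]
force: [-1.8, -2.5, 3.4]
grip_width: 0.123
grip_force: 60.0
```

```bash
python3 -c "
from h import *
rep()"
```

```text
t 13.60 pos [490.5 100.3  96.8] yaw_y 77.38 tilt [ 0.   -0.05] F [-1.8 -2.5  3.4] M [-0.406  0.2    0.357] tau6 -0.689 q6 -1.382 w 0.123 gf 60 err units [ 0.0001  0.0013 -0.    ]
```

tau6 gives a clean torque signal at this constant speed, with a baseline of -0.69.

Request:
servo_tool:
  deltas:
    - [[0, 0, 0], [0, 0, 0.05], 0.05]
    - [[0, 0, 0], [0, 0, 0.05], 0.05]

```text
time_s: 13.8
eef_pos: [490.5, 100.2, 96.8]
ee_rot: [0.0, 0.188, 0.982, -0.0]
force: [-1.2, -3.8, 3.8]
grip_width: 0.128
grip_force: 60.1
```

```bash
python3 -c "
from h import *
rep()"
```

```text
t 13.80 pos [490.5 100.2  96.8] yaw_y 68.38 tilt [ 0.   -0.06] F [-1.2 -3.8  3.8] M [-0.496  0.246  0.347] tau6 -0.688 q6 -1.225 w 0.128 gf 60 err units [ 0.0005  0.0018 -0.    ]
```

Request:
servo_tool:
  deltas:
    - [[0, 0, 0], [0, 0, 0.05], 0.05]
    - [[0, 0, 0], [0, 0, 0.05], 0.05]

```text
time_s: 14.0
eef_pos: [490.4, 100.2, 96.8]
ee_rot: [0.0, 0.264, 0.965, -0.001]
force: [-2.0, -3.3, 3.0]
grip_width: 0.128
grip_force: 60.1
```

```bash
python3 -c "
from h import *
rep()"
```

```text
t 14.00 pos [490.4 100.2  96.8] yaw_y 59.38 tilt [-0.01 -0.07] F [-2.  -3.3  3. ] M [-0.587  0.317  0.359] tau6 -0.688 q6 -1.068 w 0.128 gf 60 err units [ 0.0008  0.0021 -0.    ]
```

Request:
servo_tool:
  deltas:
    - [[0, 0, 0], [0, 0, 0.05], 0.05]

```text
time_s: 14.1
eef_pos: [490.4, 100.1, 96.8]
ee_rot: [0.0, 0.302, 0.953, -0.001]
force: [-2.7, -3.7, 3.9]
grip_width: 0.129
grip_force: 60.1
```

```bash
python3 -c "
from h import *
rep()"
```

```text
t 14.10 pos [490.4 100.1  96.8] yaw_y 54.88 tilt [-0.01 -0.07] F [-2.7 -3.7  3.9] M [-0.574  0.343  0.357] tau6 -0.687 q6 -0.990 w 0.129 gf 60 err units [ 0.001   0.0023 -0.    ]
```

Request:
servo_tool:
  deltas:
    - [[0, 0, 0], [0, 0, 0.05], 0.05]
    - [[0, 0, 0], [0, 0, 0.05], 0.05]

```text
time_s: 14.3
eef_pos: [490.3, 100.0, 96.8]
ee_rot: [0.0, 0.376, 0.927, -0.001]
force: [-2.9, -4.5, 3.8]
grip_width: 0.126
grip_force: 60.2
```

```bash
python3 -c "
from h import *
rep()"
```

```text
t 14.30 pos [490.3 100.   96.8] yaw_y 45.88 tilt [-0.02 -0.08] F [-2.9 -4.5  3.8] M [-0.703  0.39   0.37 ] tau6 -0.688 q6 -0.832 w 0.126 gf 60 err units [ 0.0014  0.0025 -0.    ]
```

Request:
servo_tool:
  deltas:
    - [[0, 0, 0], [0, 0, 0.05], 0.05]
    - [[0, 0, 0], [0, 0, 0.05], 0.05]

```text
time_s: 14.5
eef_pos: [490.3, 100.0, 96.8]
ee_rot: [0.0, 0.447, 0.894, -0.001]
force: [-2.2, -5.7, 4.3]
grip_width: 0.121
grip_force: 60.2
```

```bash
python3 -c "
from h import *
rep()"
```

```text
t 14.50 pos [490.3 100.   96.8] yaw_y 36.89 tilt [-0.03 -0.09] F [-2.2 -5.7  4.3] M [-0.721  0.476  0.332] tau6 -0.687 q6 -0.675 w 0.121 gf 60 err units [ 0.0018  0.0028 -0.    ]
```

Request:
servo_tool:
  deltas:
    - [[0, 0, 0], [0, 0, 0.05], 0.05]

```text
time_s: 14.6
eef_pos: [490.2, 99.9, 96.8]
ee_rot: [0.0, 0.482, 0.876, -0.001]
force: [-4.3, -5.2, 5.4]
grip_width: 0.124
grip_force: 60.2
```

```bash
python3 -c "
from h import *
rep()"
```

```text
t 14.60 pos [490.2  99.9  96.8] yaw_y 32.39 tilt [-0.04 -0.09] F [-4.3 -5.2  5.4] M [-0.8    0.489  0.329] tau6 -0.687 q6 -0.597 w 0.124 gf 60 err units [ 0.002  0.003 -0.   ]
```

Request:
servo_tool:
  deltas:
    - [[0, 0, 0], [0, 0, 0.05], 0.05]
    - [[0, 0, 0], [0, 0, 0.05], 0.05]

```text
time_s: 14.8
eef_pos: [490.1, 99.9, 96.8]
ee_rot: [0.0, 0.549, 0.836, -0.001]
force: [-4.0, -5.5, 5.3]
grip_width: 0.123
grip_force: 60.3
```

```bash
python3 -c "
from h import *
rep()"
```

```text
t 14.80 pos [490.1  99.9  96.8] yaw_y 23.39 tilt [-0.05 -0.1 ] F [-4.  -5.5  5.3] M [-0.81   0.623  0.394] tau6 -0.687 q6 -0.440 w 0.123 gf 60 err units [ 0.0025  0.0032 -0.    ]
```

Request:
servo_tool:
  deltas:
    - [[0, 0, 0], [0, 0, 0.05], 0.05]
    - [[0, 0, 0], [0, 0, 0.05], 0.05]

```text
time_s: 15.0
eef_pos: [490.0, 99.9, 96.8]
ee_rot: [0.0, 0.613, 0.79, -0.001]
force: [-4.6, -6.2, 5.2]
grip_width: 0.123
grip_force: 60.4
```

```bash
python3 -c "
from h import *
rep()"
```

```text
t 15.00 pos [490.   99.9  96.8] yaw_y 14.39 tilt [-0.07 -0.1 ] F [-4.6 -6.2  5.2] M [-0.919  0.643  0.376] tau6 -0.674 q6 -0.283 w 0.123 gf 60 err units [ 0.0029  0.0033 -0.    ]
```

Request:
servo_tool:
  deltas:
    - [[0, 0, 0], [0, 0, 0.05], 0.05]

```text
time_s: 15.1
eef_pos: [490.0, 99.8, 96.8]
ee_rot: [0.0, 0.644, 0.765, -0.001]
force: [-4.7, -5.2, 5.6]
grip_width: 0.122
grip_force: 60.4
```

```bash
python3 -c "
from h import *
rep()"
```

```text
t 15.10 pos [490.   99.8  96.8] yaw_y 9.89 tilt [-0.07 -0.11] F [-4.7 -5.2  5.6] M [-0.845  0.72   0.401] tau6 -0.647 q6 -0.204 w 0.122 gf 60 err units [ 0.0033  0.0033 -0.    ]
```

Contact began near yaw 16.5°, with the torque now rising. Continuing in small steps.

Request:
servo_tool:
  deltas:
    - [[0, 0, 0], [0, 0, 0.05], 0.05]

```text
time_s: 15.2
eef_pos: [489.9, 99.8, 96.8]
ee_rot: [0.0, 0.673, 0.74, -0.001]
force: [-5.3, -7.0, 6.1]
grip_width: 0.123
grip_force: 60.5
```

```bash
python3 -c "
from h import *
rep()"
```

```text
t 15.20 pos [489.9  99.8  96.8] yaw_y 5.40 tilt [-0.08 -0.11] F [-5.3 -7.   6.1] M [-0.873  0.803  0.416] tau6 -0.616 q6 -0.126 w 0.123 gf 61 err units [ 0.0036  0.0032 -0.    ]
```

Request:
servo_tool:
  deltas:
    - [[0, 0, 0], [0, 0, 0.05], 0.05]

```text
time_s: 15.3
eef_pos: [489.9, 99.8, 96.8]
ee_rot: [0.0, 0.702, 0.713, -0.001]
force: [-5.5, -5.9, 5.2]
grip_width: 0.125
grip_force: 60.6
```

```bash
python3 -c "
from h import *
rep()"
```

```text
t 15.30 pos [489.9  99.8  96.8] yaw_y 0.90 tilt [-0.09 -0.11] F [-5.5 -5.9  5.2] M [-0.896  0.853  0.462] tau6 -0.584 q6 -0.047 w 0.125 gf 61 err units [ 0.0039  0.0032 -0.    ]
```

Request:
servo_tool:
  deltas:
    - [[0, 0, 0], [0, 0, 0.05], 0.05]

```text
time_s: 15.4
eef_pos: [489.8, 99.8, 96.8]
ee_rot: [0.0, 0.729, 0.685, -0.001]
force: [-5.9, -6.3, 6.9]
grip_width: 0.123
grip_force: 60.7
```

```bash
python3 -c "
from h import *
rep()"
```

```text
t 15.40 pos [489.8  99.8  96.8] yaw_y -3.59 tilt [-0.1  -0.11] F [-5.9 -6.3  6.9] M [-0.947  0.862  0.515] tau6 -0.550 q6 0.031 w 0.123 gf 61 err units [ 0.004   0.0031 -0.    ]
```

Request:
servo_tool:
  deltas:
    - [[0, 0, 0], [0, 0, 0.05], 0.05]

```text
time_s: 15.5
eef_pos: [489.8, 99.8, 96.8]
ee_rot: [0.0, 0.755, 0.655, -0.001]
force: [-4.5, -5.5, 6.7]
grip_width: 0.124
grip_force: 60.8
```

```bash
python3 -c "
from h import *
rep()"
```

```text
t 15.50 pos [489.8  99.8  96.8] yaw_y -8.09 tilt [-0.1  -0.11] F [-4.5 -5.5  6.7] M [-0.965  0.967  0.513] tau6 -0.514 q6 0.110 w 0.124 gf 61 err units [ 0.0043  0.003  -0.    ]
```

Request:
servo_tool:
  deltas:
    - [[0, 0, 0], [0, 0, 0.018], 0.05]
    - [[0, 0, 0], [0, 0, 0], 0.05]

```text
time_s: 15.7
eef_pos: [489.7, 99.9, 96.8]
ee_rot: [0.0, 0.764, 0.646, -0.001]
force: [-6.3, -7.0, 5.9]
grip_width: 0.127
grip_force: 60.5
```

```bash
python3 -c "
from h import *
rep()"
```

```text
t 15.70 pos [489.7  99.9  96.8] yaw_y -9.58 tilt [-0.11 -0.11] F [-6.3 -7.   5.9] M [-0.993  0.903  0.324] tau6 0.630 q6 0.136 w 0.127 gf 60 err units [ 0.0043  0.0031 -0.    ]
```

Torque rise is about 0.185 N m, so roughly 34 N: snug. Now I let go of the bar and return to the nut at yaw 106°.

Request:
servo_tool:
  deltas:
    - [[0, 0, 0], [0, 0, 0], 0.5]
    - [[0, 0, 0], [0, 0, 0], 1]
    - [[0, 0, 0], [0, 0, 0], 1]
    - [[0, 0, 0], [0, 0, 0], 1]
    - [[0, 0, 0], [0, 0, 0], 1]
    - [[0, 0, 0], [0, 0, -0.092], 1]
    - [[0, 0, 0], [0, 0, -0.092], 1]
    - [[0, 0, 0], [0, 0, -0.092], 1]

```text
time_s: 16.5
eef_pos: [490.5, 100.7, 96.6]
ee_rot: [0.0, 0.605, 0.797, 0.0]
force: [0.6, -0.4, -0.2]
grip_width: 0.998
grip_force: 0.0
```

Request:
servo_tool:
  deltas:
    - [[0, 0, 0], [0, 0, -0.092], 1]
    - [[0, 0, 0], [0, 0, -0.092], 1]
    - [[0, 0, 0], [0, 0, -0.092], 1]
    - [[0, 0, 0], [0, 0, -0.092], 1]
    - [[0, 0, 0], [0, 0, -0.092], 1]
    - [[0, 0, 0], [0, 0, -0.092], 1]
    - [[0, 0, 0], [0, 0, -0.092], 1]
    - [[0, 0, 0], [0, 0, -0.092], 1]

```text
time_s: 17.3
eef_pos: [490.5, 100.8, 96.6]
ee_rot: [0.0, 0.071, 0.997, 0.0]
force: [-0.4, 0.2, -0.9]
grip_width: 1.001
grip_force: 0.0
```

Request:
servo_tool:
  deltas:
    - [[0, 0, 0], [0, 0, -0.092], 1]
    - [[0, 0, 0], [0, 0, -0.092], 1]
    - [[0, 0, 0], [0, 0, -0.088], 1]
    - [[0, 0, 0], [0, 0, 0], 1]
    - [[0, 0, 0], [0, 0, 0], 1]

```text
time_s: 17.8
eef_pos: [490.5, 100.8, 96.6]
ee_rot: [0.0, -0.137, 0.991, 0.0]
force: [-0.5, 0.9, -1.0]
grip_width: 0.999
grip_force: 0.0
```

```bash
python3 -c "
from h import *
rep(490.3,100.5)"
```

```text
t 17.80 pos [490.5 100.8  96.6] yaw_y 105.77 tilt [0. 0.] F [-0.5  0.9 -1. ] M [-0.056 -0.017 -0.08 ] tau6 -0.171 q6 -1.878 w 0.999 gf 0 err units [ 0.0011 -0.001  -0.    ]
```

Request:
servo_tool:
  deltas:
    - [[0.001, -0.001, 0.09], [0, 0, 0], 1]
    - [[0, 0, 0.08], [0, 0, 0], 1]
    - [[0, 0, 0.02], [0, 0, 0], 1]
    - [[0, 0, 0], [0, 0, 0], 0.7]
    - [[0, 0, 0], [0, 0, 0], 0.6]
    - [[0, 0, 0], [0, 0, 0], 0.54]
    - [[0, 0, 0], [0, 0, 0], 0.54]
  squeeze: 40

```text
time_s: 18.5
eef_pos: [490.7, 100.7, 59.4]
ee_rot: [0.001, -0.139, 0.99, 0.0]
force: [-1.2, 1.9, 5.4]
grip_width: 0.537
grip_force: 6.5
```

Request:
servo_tool:
  deltas:
    - [[0, 0, 0], [0, 0, 0], 0.5]
    - [[0, 0, 0], [0, 0, 0], 0.4]
    - [[0, 0, 0], [0, 0, 0], 0.4]
  squeeze: 80

```text
time_s: 18.8
eef_pos: [490.7, 100.7, 59.8]
ee_rot: [0.001, -0.139, 0.99, 0.0]
force: [-2.6, 1.7, 9.9]
grip_width: 0.523
grip_force: 81.6
```

```bash
python3 -c "
from h import *
rep(490.3,100.5)"
```

```text
t 18.80 pos [490.7 100.7  59.8] yaw_y 105.99 tilt [0.09 0.02] F [-2.6  1.7  9.9] M [0.55  0.55  0.153] tau6 0.198 q6 -1.882 w 0.523 gf 82 err units [ 0.0023 -0.0004 -0.    ]
```

Request:
servo_tool:
  deltas:
    - [[0, 0, 0], [0, 0, 0.05], 0.4]
    - [[0, 0, 0], [0, 0, 0.05], 0.4]
    - [[0, 0, 0], [0, 0, 0.05], 0.4]

```text
time_s: 19.1
eef_pos: [490.7, 100.5, 59.8]
ee_rot: [0.001, -0.02, 1.0, -0.0]
force: [-3.1, 0.0, 9.9]
grip_width: 0.523
grip_force: 81.8
```

```bash
python3 -c "
from h import *
rep()"
```

```text
t 19.10 pos [490.7 100.5  59.8] yaw_y 92.32 tilt [ 0.08 -0.  ] F [-3.1  0.   9.9] M [0.357 0.485 0.332] tau6 -0.702 q6 -1.644 w 0.523 gf 82 err units [ 0.0012  0.0003 -0.    ]
```

Request:
servo_tool:
  deltas:
    - [[0, 0, 0], [0, 0, 0.05], 0.4]
    - [[0, 0, 0], [0, 0, 0.05], 0.4]
    - [[0, 0, 0], [0, 0, 0.05], 0.4]

```text
time_s: 19.4
eef_pos: [490.7, 100.4, 59.8]
ee_rot: [0.001, 0.097, 0.995, -0.0]
force: [-4.0, -0.0, 11.0]
grip_width: 0.526
grip_force: 81.8
```

```bash
python3 -c "
from h import *
rep()"
```

```text
t 19.40 pos [490.7 100.4  59.8] yaw_y 78.83 tilt [ 0.09 -0.03] F [-4. -0. 11.] M [0.11  0.576 0.314] tau6 -0.698 q6 -1.408 w 0.526 gf 82 err units [ 0.0014  0.001  -0.    ]
```

Request:
servo_tool:
  deltas:
    - [[0, 0, 0], [0, 0, 0.05], 0.4]
    - [[0, 0, 0], [0, 0, 0.05], 0.4]
    - [[0, 0, 0], [0, 0, 0.05], 0.4]

```text
time_s: 19.7
eef_pos: [490.7, 100.2, 59.8]
ee_rot: [0.001, 0.214, 0.977, -0.0]
force: [-4.6, -3.4, 10.5]
grip_width: 0.526
grip_force: 81.9
```

```bash
python3 -c "
from h import *
rep()"
```

```text
t 19.70 pos [490.7 100.2  59.8] yaw_y 65.33 tilt [ 0.08 -0.05] F [-4.6 -3.4 10.5] M [-0.079  0.586  0.414] tau6 -0.696 q6 -1.172 w 0.526 gf 82 err units [ 0.0018  0.0015 -0.    ]
```

Request:
servo_tool:
  deltas:
    - [[0, 0, 0], [0, 0, 0.05], 0.4]
    - [[0, 0, 0], [0, 0, 0.05], 0.4]
    - [[0, 0, 0], [0, 0, 0.05], 0.4]

```text
time_s: 20.0
eef_pos: [490.6, 100.0, 59.8]
ee_rot: [0.001, 0.327, 0.945, -0.0]
force: [-4.8, -3.7, 11.5]
grip_width: 0.521
grip_force: 82.0
```

```bash
python3 -c "
from h import *
rep()"
```

```text
t 20.00 pos [490.6 100.   59.8] yaw_y 51.84 tilt [ 0.06 -0.07] F [-4.8 -3.7 11.5] M [-0.272  0.684  0.369] tau6 -0.650 q6 -0.937 w 0.521 gf 82 err units [ 0.0023  0.0022 -0.    ]
```

Request:
servo_tool:
  deltas:
    - [[0, 0, 0], [0, 0, 0.05], 0.4]
    - [[0, 0, 0], [0, 0, 0.05], 0.4]
    - [[0, 0, 0], [0, 0, 0.05], 0.4]

```text
time_s: 20.3
eef_pos: [490.5, 99.8, 59.8]
ee_rot: [0.001, 0.436, 0.9, -0.001]
force: [-6.3, -3.6, 11.7]
grip_width: 0.522
grip_force: 82.1
```

```bash
python3 -c "
from h import *
rep()"
```

```text
t 20.30 pos [490.5  99.8  59.8] yaw_y 38.36 tilt [ 0.05 -0.09] F [-6.3 -3.6 11.7] M [-0.489  0.71   0.513] tau6 -0.585 q6 -0.701 w 0.522 gf 82 err units [ 0.0029  0.0025 -0.    ]
```

Request:
servo_tool:
  deltas:
    - [[0, 0, 0], [0, 0, 0.05], 0.4]
    - [[0, 0, 0], [0, 0, 0.05], 0.4]
    - [[0, 0, 0], [0, 0, 0.05], 0.4]

```text
time_s: 20.6
eef_pos: [490.3, 99.7, 59.8]
ee_rot: [0.001, 0.538, 0.843, -0.001]
force: [-6.6, -4.2, 13.2]
grip_width: 0.53
grip_force: 82.3
```

```bash
python3 -c "
from h import *
rep()"
```

```text
t 20.60 pos [490.3  99.7  59.8] yaw_y 24.87 tilt [ 0.01 -0.1 ] F [-6.6 -4.2 13.2] M [-0.656  0.864  0.526] tau6 -0.518 q6 -0.466 w 0.530 gf 82 err units [ 0.0035  0.0029 -0.    ]
```

Request:
servo_tool:
  deltas:
    - [[0, 0, 0], [0, 0, 0.05], 0.4]
    - [[0, 0, 0], [0, 0, 0.05], 0.4]
    - [[0, 0, 0], [0, 0, 0.05], 0.4]

```text
time_s: 20.9
eef_pos: [490.1, 99.6, 59.8]
ee_rot: [0.001, 0.633, 0.774, -0.001]
force: [-7.4, -4.4, 13.3]
grip_width: 0.525
grip_force: 82.4
```

```bash
python3 -c "
from h import *
rep()"
```

```text
t 20.90 pos [490.1  99.6  59.8] yaw_y 11.39 tilt [-0.01 -0.12] F [-7.4 -4.4 13.3] M [-0.825  1.031  0.538] tau6 -0.450 q6 -0.230 w 0.525 gf 82 err units [ 0.0043  0.0029 -0.    ]
```

Torque rise is 0.247 N m, about 31 N on the sleeve: firmly tight. Now I let go, rise and verify.

Request:
servo_tool:
  deltas:
    - [[0, 0, 0], [0, 0, 0], 0.6]
    - [[0, 0, 0], [0, 0, 0], 1]
    - [[0, 0, 0], [0, 0, 0], 1]
    - [[0, 0, 0], [0, 0, 0], 1]
    - [[0, 0, -0.1], [0, 0, 0], 1]
    - [[0, 0, -0.1], [0, 0, -0.09], 1]
    - [[0, 0, -0.1], [0, 0, -0.09], 1]
    - [[0, 0, -0.1], [0, 0, -0.09], 1]

```text
time_s: 21.7
eef_pos: [490.3, 100.5, 139.4]
ee_rot: [-0.0, 0.453, 0.892, 0.0]
force: [0.1, 0.5, -0.3]
grip_width: 1.0
grip_force: 0.0
```

Request:
servo_tool:
  deltas:
    - [[0, 0, -0.1], [0, 0, -0.09], 1]
    - [[0, 0, -0.09], [0, 0, -0.09], 1]
    - [[0, 0, 0], [0, 0, -0.09], 1]
    - [[0, 0, 0], [0, 0, -0.08], 1]
    - [[0, 0, 0], [0, 0, 0], 1]
    - [[0, 0, 0], [0, 0, 0], 1]

```text
time_s: 22.3
eef_pos: [490.3, 100.5, 176.5]
ee_rot: [-0.0, 0.199, 0.98, -0.0]
force: [-0.2, -0.9, -0.1]
grip_width: 1.003
grip_force: 0.0
```

```bash
python3 -c "
from meas import *
rep(); meas('w6')
b=optics.capture('scene')[110:230,150:310]; c=cv2.resize(b,(534,400))
v=cv2.imread('pics/w6v.png')[:,130:390]; cv2.imwrite('pics/fin.png',np.hstack([v,c]))"
```

```text
t 22.30 pos [490.3 100.5 176.5] yaw_y 67.10 tilt [-0.01  0.  ] F [-0.2 -0.9 -0.1] M [-0.049 -0.031 -0.006] tau6 -0.158 q6 -1.204 w 1.003 gf 0 err units [-0.0009  0.001  -0.    ]
nut [[471.6, 82.9], [466.1, 107.0], [486.1, 125.3], [509.6, 117.5], [491.9, 76.2]] mean [485.1 101.7] [(24.7, 102.9), (27.1, 42.5), (24.8, -18.4), (44.9, -113.2), (21.4, 161.8)]
bar [[483.3, 85.9], [488.1, 116.9], [497.3, 115.4], [492.6, 84.0]] mean [490.3 100.6] [(31.3, 81.2), (9.4, -9.1), (31.7, -98.6), (9.5, 168.4)]
```

View pics/fin.png

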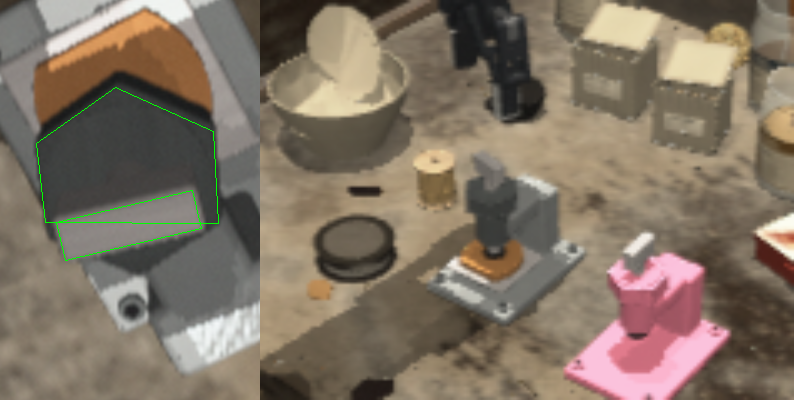

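The final pictures show the bar at −99°, where I left it, and the nut turned tight with a flat normal at about 12°. The foot is on the orange lift, and the tin and spool are in place. Handing in.

```bash
python3 -c "
from rig import ctrl
print(ctrl.finish_job())"
```

```text
the job is handed in; nothing more can be done
None
```

I slackened the jam nut, turned the bar clockwise until the foot bore on the heel lift at about 34 N, retightened the nut to about 31 N on the sleeve, let go and handed the job in at about 22 s; a first misplaced grip, before the slackening, had pushed the bar about 0.26 rad counter-clockwise.

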